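Ease a pressed-on gear-housing cover up evenly with a wedge

ROBOT

A 6-joint arm with a two-finger parallel gripper is mounted at the origin on the work surface. World frame = base frame: x ahead of the robot, y to its left, z up, the work surface at z = 0. Lengths are in mm, angles in degrees, forces in N, time in s.
With the tool pointing down it reaches from about 350 to 850 mm from the base axis. Payload 8.1 kg.
Tool frame: the origin (TCP) lies between the finger pads; the fingertips stand 14 mm ahead of it and the grasp point (between the pads) lies 5 mm behind it; z points along the fingers, x is the direction in which the jaws open and shut, and the axes are right-handed (so a half turn about z gives the same grasp; the last joint's range is limited). The gripper opens to 85 mm and grips with 20 to 120 N. Pads are 22 mm wide; open, the fingers measure 114 mm over their backs; the gripper's body (76 mm by 85 mm) begins 54 mm behind the grasp point. The pads swing forward as they close: fully open they stand 13 mm farther back than shut.
Start: joints at [64.378, 7.471, 85.268, -0, 87.261, -4.893], TCP at [212.354, 561.169, 245.292] pointing down, gripper open.
Joint ranges: [-169.43, 169.43], [-51.17, 129.36], [1.28, 143.12], [-76.62, 256.62], [0, 156.53], [-152.29, 152.29]. Speed limits (degrees/s): [136.94, 136.94, 159.86, 180, 180, 180].

INTERFACE

Orientations are given as [roll, pitch, yaw] about the fixed x, y, z axes, in that order (R = Rz(yaw) Ry(pitch) Rx(roll)).
In Python, from bench import r, vision, job gives the robot as it stands.
- The arm moves only by the tool send_rows, never from a script. Its arguments are lists of equal length, an entry for each row: "dp": the shift along the world's x, y, z in mm, a list of three; "rot": the turn, a rotation vector about the world's x, y, z in rad, a list of three. In form: {"dp": [[tx, ty, tz], ...], "rot": [[wx, wy, wz], ...]}. A call has 1 to 5 rows; each row is the pose to reach, as a shift and turn from the pose commanded when the call began; what a row does not reach only later rows make up. A row lasts 1/8 s, in which the tool goes at most 62.5 mm and 10.7 degrees, less where a joint would pass 70% of its speed; a pose out of reach is approached as far as the arm can. A call with a gripper value outside its range is refused whole. "jaw" is the finger opening in mm, from 0 to 85.4, set as the call begins (left out, the last holds). The fingers move at their own pace and stop on an object; "force" is the grip in N (left out, the last holds). Time passes only in rows, so rows that repeat a pose let the fingers close. It gives the time, the measured TCP pose, the force and the opening at its end, in the units of the state.
- r.sense(): the state, without advancing time (a new reading comes with each control period).
- vision.snapshot(name): name is "side" or "top" or "wrist"; returns a dict with "pixels" (480x640x3 uint8, red, green, blue), "depth" (480x640 float32, mm along the optical axis (not along the pixel's ray), 0 where there is no reading), "intrinsics" (3x3 intrinsics, pixels), "world_from_camera" (4x4, takes a point from camera to world coordinates); the wrist camera has in their place "T_tool_cam" (4x4, takes a point from camera to tool coordinates, whose origin is the TCP and whose axes are the tool frame's). Camera axes: x right, y down, z forward; pixel columns grow to the right and rows downward; lengths in mm; the calibration is good to about 2 mm. A picture is of the moment at which its call begins: read the wrist's pose just before it.
- job.hand_in(): hands the job in, once; it reports no verdict.
The state is a dict: "time": time; "joint_pos": joint angles; "qd": joint speeds; "joint_efforts": joint torques, N m; "tool_pos": TCP position; "tcp_rot": TCP orientation; "ft_force": force on the tool from outside, world axes, zero at the start; "wrist_torque": the same for the moment, N m; "finger_gap": finger opening in mm.
Only numpy, scipy, OpenCV 4.12 (cv2) and the standard library are available. Lean on these libraries where they do the work, as an engineer would, in place of code of your own. Each camera call takes 0.05 s, during which the arm holds its last target.

TASK

Pick up the black double-ended wedge and ease the pressed-on cover of the gear housing off its seat: push the wedge level into the seam from the housing's left and right sides in turn, until both sides of the cover have risen at least 8 mm above fully seated, never letting one side get more than 7 mm ahead of the other or the cover jams. Move the cover only with the wedge, not with the gripper, and at the end lay the wedge back down flat on the grey mat and let go.

Things in the scene. Friction and masses are not known exactly. Their poses are not given: they have to be found in the camera images.
- wedge: Loose black nylon wedge, 170 mm long (its x), 30 wide (y), 90 g, both ends alike, starts flat on the mat. Origin: centre of its underside, which is flat all along; z up. The top is 2.5 mm thick at both tips (x = +-85) and rises straight to 16.5 mm at x = +-40, level between. In the middle a grip block, 50 mm long and the full 30 wide, reaches 43 mm above the underside: grip it across the 30 mm.
- housing: Lower half of an aluminium gear housing, fixed on a 200 x 130 x 10 mm steel plate on the bench. Origin: on the bench under its centre; y points to its LEFT side, z up. Its flat top is at z = 58 mm, 110 mm long in x, with edges at y = +-60 mm. With the cover seated the seam is 4 mm high (z 58 to 62). A boss of 36 mm diameter stands at the centre, inside the seam.
- seam_left (a point): Middle of the left seam edge (y = +60 mm of the housing, z = 58: the lower half's top). 45 degree bevels flare the mouth to about 18 mm high at y = 67. With the wedge's underside slid level along z = 58 and its length along the housing's y, its slope lifts the cover's edge here: a tip d mm past this edge raises the side to about 0.31 d - 1.5 mm; it meets the boss at d = 42.
- seam_right (a point): The same for the right side (y = -60 mm of the housing). At the housing's front and back (its x) the seam is closed by end walls of the lower half, 5 mm thick, up to z = 74. On both sides nothing stands above 50 mm within 200 mm of the housing's centre.
- cover: Aluminium cover, 110 (x) by 120 mm (y), top 86 to 90 mm above the bench when seated, 0.3 kg, held by friction: about 5 N upward at an edge (5 to 15 N of push on the wedge) raises that side and leaves the other where it is; it stays where it is when the wedge is drawn out. Origin: its left lower edge, midway along x, at the seam; y points to the left, z up.
- cover_middle (a point): The middle of the cover's top face.
- cover_left (a joint): How far the left (+y of the housing) side of the cover is raised, as an angle in rad over the cover's 120 mm width: 0 is fully seated, 0.067 is 8 mm, at most 0.11 (13 mm). Starts at 0 to 0.02.
- cover_right (a joint): The same for the right (-y) side of the cover. The difference of the two is the cover's tilt: 0.058 is 7 mm.
- mat: Grey felt mat, 170 mm (its x) by 240 mm (its y) and 4 mm thick, fixed on the bench. Origin: centre of its underside, on the bench.
There are look-alikes about, which are no part of the job. What is shaped like the housing but blue is not meant. Of the things that look like the wedge, the smaller one is meant.

How it is judged:
By the outcome, as a careful person would: the job done as asked, in the order asked, and still so for the second after the job is handed in, with the robot touching nothing.
It also fails if it takes over 58 s, if anything falls off the work surface, if the arm or the gripper's body presses on something with over 40 N, if the wrist force passes 120 N, or if a joint passes its speed limit or range.

## Working session

There is one attempt and no reset: what is moved stays moved. The work goes in short steps, Python scripts to look and compute and a tool call to move; the robot and the scene stay as the last step left them, time stands still between calls to the robot, and variables do not carry over. Pictures are saved under pics/ and viewed, and the job is handed in when it is done.

Besides the shell and the picture viewer there is one more tool, called after "Emit:" in YAML: its name, and indented under it one key for each argument. send_rows: Moves the arm, as the interface text tells. Its arguments: {"type":"object","properties":{"dp":{"type":"array"},"rot":{"type":"array"},"jaw":{"type":"number"},"force":{"type":"number"}},"required":["dp","rot"]}

```bash
ls; mkdir -p pics; cat > h.py <<'E'
import numpy as np, cv2
from bench import r, vision, job
def snap(n,f):
    s=r.sense(); d=vision.snapshot(n)
    cv2.imwrite(f'pics/{f}.png',cv2.cvtColor(d['pixels'],cv2.COLOR_RGB2BGR))
    d2={k:v for k,v in d.items()}; np.savez(f'pics/{f}.npz',**d2,tp=s['tool_pos'],tr=s['tcp_rot'])
    return d,s
E
python3 - <<'E'
from h import *
for n in ['top','side']:
    d,s=snap(n,n+'0'); print(d['intrinsics'],d.get('world_from_camera'))
print(s)
E
```

```text
pics
[[462.65781977   0.         321.62167523]
 [  0.         462.65781977 236.97351584]
 [  0.           0.           1.        ]] [[-2.03783196e-02 -9.98495795e-01  5.09006038e-02  3.54533120e+02]
 [-9.99436124e-01  2.17035542e-02  2.56201061e-02 -1.32895789e+02]
 [-2.66862922e-02 -5.03498075e-02 -9.98375049e-01  1.09608744e+03]
 [ 0.00000000e+00  0.00000000e+00  0.00000000e+00  1.00000000e+00]]
[[433.69003036   0.         318.64417273]
 [  0.         433.69003036 241.08504367]
 [  0.           0.           1.        ]] [[ 9.90543046e-01 -1.06805298e-01  8.61226036e-02  3.18652404e+02]
 [-1.37200336e-01 -7.67708804e-01  6.25938703e-01 -7.27864682e+02]
 [-7.36488932e-04 -6.31835280e-01 -7.75102339e-01  8.39856774e+02]
 [ 0.00000000e+00  0.00000000e+00  0.00000000e+00  1.00000000e+00]]
{'time': 0.05, 'joint_pos': array([ 6.43760358e+01,  7.51402997e+00,  8.53276291e+01,  8.04151015e-04,
        8.72629934e+01, -4.89326197e+00]), 'qd': array([-0.08399868,  0.01783411, -0.10362116,  0.04242081,  0.02737515,
        0.00781667]), 'joint_efforts': array([ 5.97474664e-04, -5.71379471e+01, -5.02327931e+01, -2.44625462e-04,
        9.14531644e-03, -1.59150210e-05]), 'tool_pos': array([212.13750666, 560.69333043, 244.2714758 ]), 'tcp_rot': array([-1.79990273e+02,  1.04202590e-01,  6.92692675e+01]), 'ft_force': array([-0.03316711, -0.68693002, -0.35405132]), 'wrist_torque': array([-0.02216062, -0.00731184,  0.02082493]), 'finger_gap': 85.13213465457662}
```

View pics/top0.png

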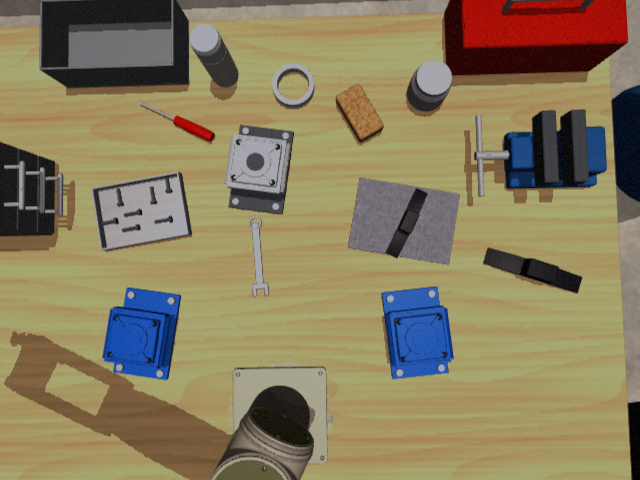

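View pics/side0.png

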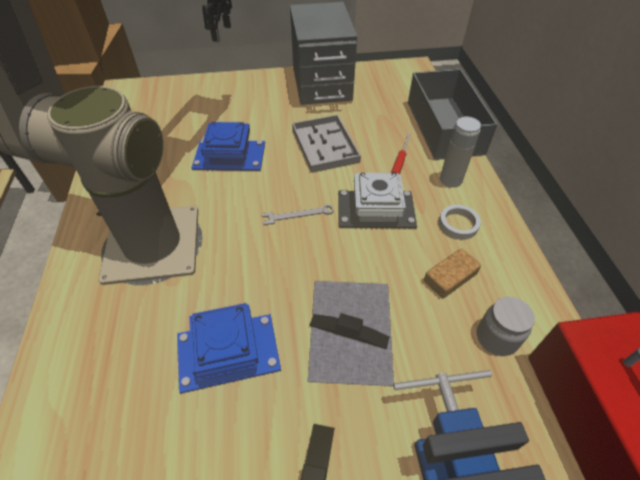

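The top view shows the wedge on the grey mat at (408,222), the silver housing at (258,165), the blue decoys at (140,335) and (418,335), and the look-alike wedge at (533,270). Next I'll measure them.

```bash
cat >> h.py <<'E'
def cloud(d):
    K=d['intrinsics'];T=d['world_from_camera'];z=d['depth'].astype(float)
    v,u=np.mgrid[:480,:640]
    P=np.stack([(u-K[0,2])/K[0,0]*z,(v-K[1,2])/K[1,1]*z,z],-1)
    W=P@T[:3,:3].T+T[:3,3]; W[z==0]=np.nan
    return W
def rect(W,m):
    p=W[m][:,:2].astype(np.float32); return cv2.minAreaRect(p)
E
python3 - <<'E'
from h import *
for n in ['top0','side0']:
    d=dict(np.load(f'pics/{n}.npz')); W=cloud(d); px=d['pixels'].astype(int); hsv=cv2.cvtColor(d['pixels'],cv2.COLOR_RGB2HSV)
    g=px.max(-1)
    def reg(c,rx,ry): 
        return (abs(W[...,0]-c[0])<rx)&(abs(W[...,1]-c[1])<ry)
    if n=='top0':
        print('c',W[165,258],W[222,408],W[270,533])
        hc=W[165,258];wc=W[222,408];lc=W[270,533]
    R=reg(hc,130,110)
    for lo,hi in [(5,14),(40,80),(80,95),(84,95)]:
        m=R&(W[...,2]>lo)&(W[...,2]<hi)
        print(n,'housing',lo,hi,m.sum(),rect(W,m) if m.sum()>5 else '', np.nanmedian(W[m][:,2]))
    m=R&(W[...,2]>82);print(np.percentile(W[m][:,2],[5,50,95]))
    for c,nm in [(wc,'wedge'),(lc,'look')]:
        m=reg(c,140,140)&(g<55)&(W[...,2]<60)&(W[...,2]>-8)
        m=m.astype(np.uint8); nl,l,st,ce=cv2.connectedComponentsWithStats(m)
        for i in range(1,nl):
            if st[i,4]>100: print(n,nm,st[i],rect(W,l==i),np.percentile(W[l==i][:,2],[2,50,98]))
    m=reg(wc,140,160)&(hsv[...,1]<60)&(g>70)&(W[...,2]<15)
    m=cv2.morphologyEx(m.astype(np.uint8),cv2.MORPH_OPEN,np.ones((3,3)));nl,l,st,ce=cv2.connectedComponentsWithStats(m)
    k=l>0; 
    for i in range(1,nl):
        if st[i,4]>100: print('mat part',st[i],rect(W,l==i),np.nanmedian(W[l==i][:,2]))
    print('mat',rect(W,k))
E
```

```text
c [567.45680426  29.75504107  90.85224282] [ 437.62962895 -302.07571923   47.87424494] [ 324.0009164  -574.57842338   53.04115077]
top0 housing 5 14 1612 ((567.1641235351562, 30.73139190673828), (213.6226043701172, 257.016357421875), 89.43122863769531) 9.78496584223035
top0 housing 40 80 1246 ((576.7318725585938, 37.01478576660156), (134.66748046875, 121.25933837890625), 81.02865600585938) 72.62309713792553
top0 housing 80 95 1982 ((576.344970703125, 36.794281005859375), (104.62081909179688, 96.44017791748047), 81.22245025634766) 88.61509861714126
top0 housing 84 95 1896 ((576.314208984375, 36.74346923828125), (103.54520416259766, 96.37261962890625), 81.1484146118164) 88.81906736635756
[84.42062695 88.68001711 93.56169618]
top0 wedge [386 189  41  69 876] ((439.14007568359375, -306.41015625), (35.150978088378906, 167.43775939941406), 62.99667739868164) [ 6.12569577 18.50905397 49.8202913 ]
top0 look [ 484  248   98   45 1619] ((322.70794677734375, -593.4735107421875), (226.37168884277344, 38.195465087890625), 71.3050537109375) [ 2.60441407 20.59306838 59.15200106]
mat part [ 348  178
[... 742 characters left out ...]
115234), (106.78749084472656, 95.50135040283203), 81.46417999267578) 87.57031461089576
side0 housing 84 95 1080 ((575.5678100585938, 33.192283630371094), (106.80231475830078, 95.09298706054688), 81.41349029541016) 88.0116554722685
[84.01923155 87.73509574 92.34731981]
side0 wedge [335 326  26  14 140] ((434.7161865234375, -320.50732421875), (3.5627174377441406, 54.793235778808594), 63.1832389831543) [12.70236522 28.37466214 44.01857189]
mat part [ 308  281   86  105 6854] ((446.7464904785156, -298.5689697265625), (244.68186950683594, 171.319580078125), 79.14004516601562) 3.273054873428009
mat ((446.7464904785156, -298.5689697265625), (244.68186950683594, 171.319580078125), 79.14004516601562)
```

Emit:
send_rows:
  dp:
    - [31,-50,0]
    - [62,-100,0]
    - [93,-150,0]
    - [124,-200,0]
    - [155,-250,0]
  rot:
    - [0,0,-0.022]
    - [0,0,-0.044]
    - [0,0,-0.066]
    - [0,0,-0.088]
    - [0,0,-0.11]

```text
time: 0.72
tool_pos: [367.8, 309.4, 245.0]
tcp_rot: [-180.0, 0.0, 62.9]
ft_force: [0.6, 0.0, -0.1]
finger_gap: 85.4
```

Emit:
send_rows:
  dp:
    - [28,-52,0]
    - [50,-107,0]
    - [68,-163,0]
    - [85,-220,0]
    - [95,-278,0]
  rot:
    - [0,0,0]
    - [0,0,0]
    - [0,0,0]
    - [0,0,0]
    - [0,0,0]

```text
time: 1.35
tool_pos: [462.4, 31.2, 245.0]
tcp_rot: [-180.0, 0.0, 63.0]
ft_force: [1.0, 0.7, -0.8]
finger_gap: 85.3
```

Emit:
send_rows:
  dp:
    - [0,-60,0]
    - [-5,-120,0]
    - [-10,-180,0]
    - [-15,-240,-10]
    - [-20,-300,-25]
  rot:
    - [0,0,0]
    - [0,0,0]
    - [0,0,0]
    - [0,0,0]
    - [0,0,0]

```text
time: 1.98
tool_pos: [442.0, -269.0, 220.4]
tcp_rot: [179.9, 0.0, 63.0]
ft_force: [1.2, 0.4, 0.4]
finger_gap: 85.7
```

Emit:
send_rows:
  dp:
    - [-3,-39,0]
    - [-3,-39,0]
    - [-3,-39,0]
  rot:
    - [0,0,0]
    - [0,0,0]
    - [0,0,0]

```text
time: 2.35
tool_pos: [439.2, -305.3, 219.9]
tcp_rot: [-179.9, -0.0, 62.9]
ft_force: [-0.2, 0.4, 0.6]
finger_gap: 85.3
```

```bash
python3 - <<'E'
from h import *
d,s=snap('wrist','w1'); snap('top','t1'); print(s['tool_pos'],s['tcp_rot'],d['T_tool_cam'],d['intrinsics'])
E
```

```text
[ 439.18634483 -305.29044513  219.87508841] [-1.79944069e+02 -3.75146390e-02  6.29448879e+01] [[ 9.99998819e-01  1.25843843e-03 -8.81788833e-04 -1.31749831e+00]
 [-9.28563635e-04  9.52110361e-01  3.05753166e-01 -7.78898277e+01]
 [ 1.22433182e-03 -3.05751987e-01  9.52110405e-01 -1.29217909e+02]
 [ 0.00000000e+00  0.00000000e+00  0.00000000e+00  1.00000000e+00]] [[363.79894721   0.         310.66912179]
 [  0.         363.79894721 242.44361695]
 [  0.           0.           1.        ]]
```

View pics/w1.png

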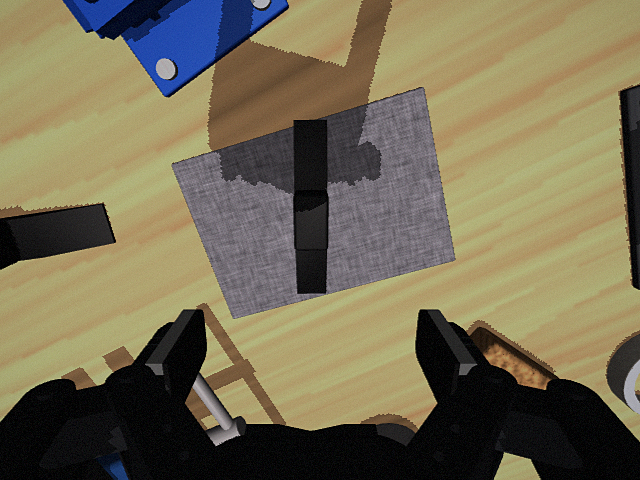

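View pics/t1.png

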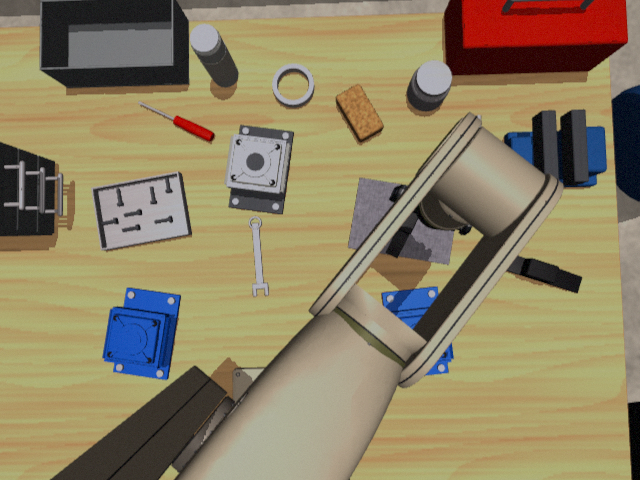

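The wrist view shows the wedge near vertical in the image: tips at (311,120) and (312,293), grip block at (295–328, 192–249).

```bash
cat >> h.py <<'E'
from scipy.spatial.transform import Rotation as Ro
def wT(tp,tr,Tc):
    T=np.eye(4);T[:3,:3]=Ro.from_euler('xyz',tr,degrees=True).as_matrix();T[:3,3]=tp
    return T@Tc
E
python3 - <<'E'
from h import *
d=dict(np.load('pics/w1.npz')); d['world_from_camera']=wT(d['tp'],d['tr'],d['T_tool_cam'])
W=cloud(d); g=d['pixels'].max(-1)
m=((g<45)&(W[...,2]>2)&(W[...,2]<60)); m[:, :180]=0; m[:,460:]=0; m[310:]=0
nl,l,st,ce=cv2.connectedComponentsWithStats(m.astype(np.uint8))
for i in range(1,nl):
    if st[i,4]>200:
        k=l==i; print(st[i],rect(W,k),np.percentile(W[k][:,2],[1,99]))
        b=k&(W[...,2]>40); print('block',b.sum(),rect(W,b),np.median(W[b][:,2]))
hsv=cv2.cvtColor(d['pixels'],cv2.COLOR_RGB2HSV)
print('mat z',[W[y,x].round(1) for y,x in [(200,250),(200,380),(280,260),(130,400)]])
E
```

```text
[180   6 109  83 301] ((283.2806701660156, -302.2296447753906), (1.2852458953857422, 114.45247650146484), 5.809649467468262) [ 2.32551788 10.04029071]
block 0 ((0.0, 0.0), (0.0, 0.0), 0.0) nan
[ 293  118   36  176 5489] ((439.6848449707031, -306.432373046875), (32.15176773071289, 170.9305877685547), 63.86982345581055) [ 6.49656647 48.78638766]
block 1746 ((439.1535949707031, -307.31793212890625), (29.723133087158203, 49.29777145385742), 62.5561408996582) 47.461332734888884
mat z [array([ 403. , -353.7,    5. ]), array([ 459.5, -242.8,    4.9]), array([ 479.9, -386.2,    4.7]), array([ 409. , -200.8,    4.2])]
  return _methods._mean(a, axis=axis, dtype=dtype,
  ret = ret.dtype.type(ret / rcount)
```

Emit:
send_rows:
  dp:
    - [0.3,-1.6,-55]
    - [0.3,-1.6,-110]
    - [0.3,-1.6,-160]
    - [0.3,-1.6,-190]
    - [0.3,-1.6,-190]
  rot:
    - [0,0,0.004]
    - [0,0,0.004]
    - [0,0,0.004]
    - [0,0,0.004]
    - [0,0,0.004]

```text
time: 3.08
tool_pos: [438.1, -304.7, 27.8]
tcp_rot: [-179.7, -0.1, 63.3]
ft_force: [-0.1, 0.7, -0.2]
finger_gap: 85.2
```

Emit:
send_rows:
  dp:
    - [0,0,0]
    - [0,0,0]
    - [0,0,0]
    - [0,0,0]
    - [0,0,0]
  rot:
    - [0,0,0]
    - [0,0,0]
    - [0,0,0]
    - [0,0,0]
    - [0,0,0]
  jaw: 20
  force: 80

```text
time: 3.7
tool_pos: [440.8, -308.4, 32.1]
tcp_rot: [179.8, 0.0, 63.2]
ft_force: [0.4, -0.1, 7.2]
finger_gap: 28.8
```

Emit:
send_rows:
  dp:
    - [0,0,0]
    - [0,0,0]
    - [0,0,0]
  rot:
    - [0,0,0]
    - [0,0,0]
    - [0,0,0]

```text
time: 4.08
tool_pos: [440.8, -308.4, 32.1]
tcp_rot: [179.8, 0.0, 63.2]
ft_force: [-0.4, 0.1, 7.5]
finger_gap: 28.6
```

Emit:
send_rows:
  dp:
    - [0,0,20]
    - [0,0,55]
    - [0,0,100]
    - [15,40,140]
    - [30,90,170]
  rot:
    - [0,0,0]
    - [0,0,0]
    - [0,0,-0.1]
    - [0,0,-0.25]
    - [0,0,-0.4]

```text
time: 4.7
tool_pos: [470.2, -217.5, 202.8]
tcp_rot: [179.9, -0.1, 39.9]
ft_force: [1.3, 0.9, -1.2]
finger_gap: 28.6
```

Emit:
send_rows:
  dp:
    - [20,55,0]
    - [40,110,0]
    - [60,165,0]
    - [80,220,0]
    - [100,275,0]
  rot:
    - [0,0,-0.17]
    - [0,0,-0.34]
    - [0,0,-0.51]
    - [0,0,-0.68]
    - [0,0,-0.857]

```text
time: 5.32
tool_pos: [568.2, 53.5, 200.7]
tcp_rot: [180.0, -0.0, -8.2]
ft_force: [0.3, -0.8, -0.2]
finger_gap: 29.1
```

Emit:
send_rows:
  dp:
    - [12,55,0]
    - [22,105,0]
    - [31,140,0]
    - [31,140,0]
    - [31,140,0]
  rot:
    - [0,0,0]
    - [0,0,0]
    - [0,0,0]
    - [0,0,0]
    - [0,0,0]

```text
time: 5.95
tool_pos: [598.6, 191.3, 200.1]
tcp_rot: [180.0, 0.0, -7.9]
ft_force: [-0.4, 0.4, -1.4]
finger_gap: 28.8
```

```bash
python3 - <<'E'
from h import *
d,s=snap('wrist','w2'); snap('top','t2');snap('side','s2'); print(s['tool_pos'],s['tcp_rot'])
E
```

```text
[598.6232799  191.32804401 200.13550619] [ 1.79962695e+02  2.43751413e-02 -7.88099832e+00]
```

View pics/w2.png

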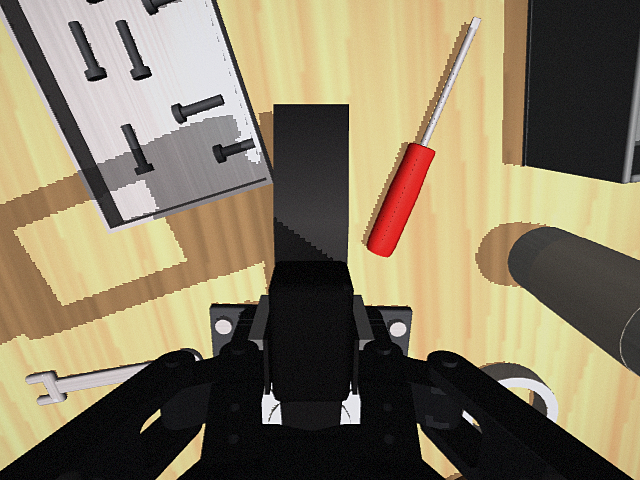

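View pics/s2.png

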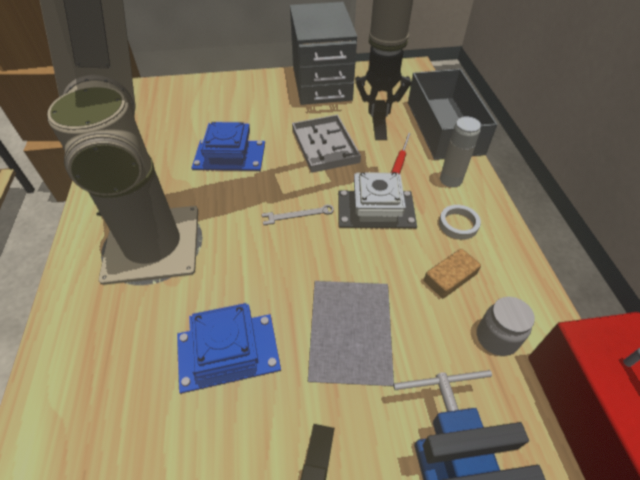

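```bash
python3 - <<'E'
from h import *
for n in ['top0','side0']:
    d=dict(np.load(f'pics/{n}.npz')); W=cloud(d)
    u0,v0,u1,v1=(222,118,302,220) if n=='top0' else (330,165,422,235)
    c=cv2.resize(d['pixels'][v0:v1,u0:u1],None,fx=7,fy=7,interpolation=cv2.INTER_NEAREST)
    if c.shape[1]>800:c=c[:,:800]
    cv2.imwrite(f'pics/crop_{n}.png',cv2.cvtColor(c,cv2.COLOR_RGB2BGR)); print(c.shape)
# mat in wrist w1 and ray to plane
d=dict(np.load('pics/w1.npz')); T=wT(d['tp'],d['tr'],d['T_tool_cam']);K=d['intrinsics']
def ray(K,T,uv,z):
    k=T[:3,:3]@np.linalg.solve(K,[*uv,1]); return T[:3,3]+k*(z-T[2,3])/k[2]
cs=[ray(K,T,p,4) for p in [(172,164),(424,88),(455,260),(234,318)]]
print('mat wrist',np.mean(cs,0),[np.linalg.norm(cs[i]-cs[(i+1)%4]).round(1) for i in range(4)], np.degrees(np.arctan2(*(cs[0]-cs[1])[[1,0]])))
E
```

```text
(714, 560, 3)
(490, 644, 3)
mat wrist [ 445.76701062 -300.73172114    4.        ] [np.float64(237.8), np.float64(167.5), np.float64(237.2), np.float64(168.3)] -101.02256220299397
```

View pics/crop_top0.png

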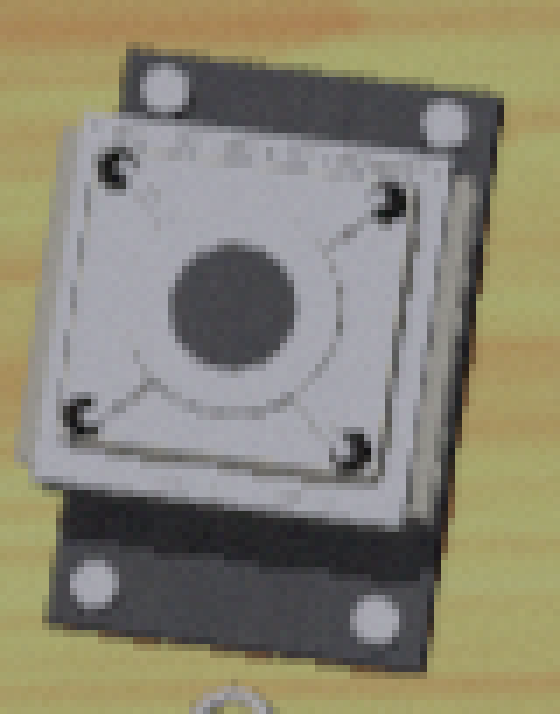

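View pics/crop_side0.png

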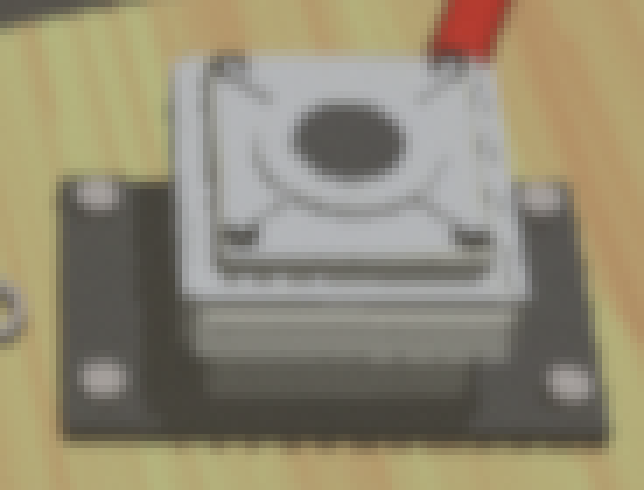

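```bash
cat >> h.py <<'E'
def ray(K,T,uv,z):
    k=T[:3,:3]@np.linalg.solve(K,[*uv,1]); return T[:3,3]+k*(z-T[2,3])/k[2]
E
python3 - <<'E'
from h import *
B={'top0':((222,118),[(167,87),(447,122),(375,618),(95,583)],(234,307)),'side0':((330,165),[(97,194),(542,199),(570,384),(103,379)],(349,139))}
for n,(o,b,c) in B.items():
    d=dict(np.load(f'pics/{n}.npz'));f=lambda p:(o[0]+(p[0]+.5)/7-.5,o[1]+(p[1]+.5)/7-.5)
    P=np.array([ray(d['intrinsics'],d['world_from_camera'],f(p),12) for p in b]);print(n,'bolts mean',P.mean(0),[np.linalg.norm(P[i]-P[(i+1)%4]).round(1) for i in range(4)])
    for i,j in [(0,1),(1,2),(2,3),(3,0)]: print(np.degrees(np.arctan2(*(P[j]-P[i])[[1,0]])).round(1),end=' ')
    W=cloud(d);u,v=map(round,f(c)); print('disc z',W[v,u,2]); print('disc',ray(d['intrinsics'],d['world_from_camera'],f(c),90))
E
```

```text
top0 bolts mean [577.31878544  37.183229    12.        ] [np.float64(96.5), np.float64(170.9), np.float64(95.9), np.float64(171.4)]
-98.8 170.9 81.5 -8.9 disc z 92.3268276420439
disc [575.75578451  36.4253095   90.        ]
side0 bolts mean [578.13502191  39.67263541  12.        ] [np.float64(172.0), np.float64(96.2), np.float64(171.2), np.float64(96.5)]
-8.8 -99.1 171.2 81.4 disc z 92.86508341024592
disc [577.28513968  37.51346239  90.        ]
```

```bash
python3 - <<'E'
from h import *
d=dict(np.load('pics/w2.npz'));K=d['intrinsics'];T=d['T_tool_cam']
for p in [(274,104),(311,104),(349,104)]: print(ray(K,T,p,25.6), ray(K,T,p,28.1))
z=d['depth'];print(z[100:110,311])
P=T[:3,:3]@(np.linalg.solve(K,[311,107,1])*z[107,311])+T[:3,3];print(P)
for v in [120,150,190,230]:
  print(T[:3,:3]@(np.linalg.solve(K,[311,v,1])*z[v,311])+T[:3,3])
print(r.sense()['tool_pos'],r.sense()['tcp_rot'],r.sense()['finger_gap'])
E
```

```text
[-14.7733469  -84.88527955  25.6       ] [-15.00860697 -85.01573449  28.1       ]
[-3.77144552e-02 -8.48991819e+01  2.56000000e+01] [-3.50204254e-02 -8.50298613e+01  2.81000000e+01]
[ 15.09698126 -84.91346072  25.6       ] [ 15.34407356 -85.04437073  28.1       ]
[307.03738 306.96866 307.33005 307.98117 144.15411 143.96573 144.0231
 143.9813  144.97076 143.98232]
[-3.78113361e-02 -8.37181902e+01  2.42647127e+01]
[-3.39435888e-02 -7.88176799e+01  2.24669125e+01]
[-2.37972130e-02 -6.74980629e+01  1.93769486e+01]
[-1.23399485e-02 -5.25515828e+01  1.35962442e+01]
[ 2.23638531e-03 -3.71693209e+01  1.00884053e+01]
[598.82376746 190.59794596 200.40476407] [ 1.79987200e+02  1.89569475e-03 -7.97347767e+00] 29.058845527094743
```

Emit:
send_rows:
  dp:
    - [2.3,3.6,-40]
    - [2.3,3.6,-80]
    - [2.3,3.6,-105]
    - [2.3,3.6,-113.5]
    - [2.3,3.6,-113.5]
  rot:
    - [0,0,-0.014]
    - [0,0,-0.014]
    - [0,0,-0.014]
    - [0,0,-0.014]
    - [0,0,-0.014]

```text
time: 6.72
tool_pos: [601.2, 194.8, 87.0]
tcp_rot: [180.0, 0.0, -8.7]
ft_force: [-0.0, -0.4, -0.7]
finger_gap: 28.7
```

Emit:
send_rows:
  dp:
    - [0,0,0]
    - [0,0,0]
  rot:
    - [0,0,0]
    - [0,0,0]

```text
time: 6.98
tool_pos: [602.2, 195.6, 88.5]
tcp_rot: [-179.9, -0.1, -8.7]
ft_force: [0.2, -0.2, -1.0]
finger_gap: 29.0
```

```bash
python3 - <<'E'
from h import *
for i in range(3):
    d,s=snap('side','s3'); print(s['tool_pos'],s['tcp_rot'],s['ft_force'])
d,s=snap('top','t3')
W=cloud(d);
for n in 'st':
    d=dict(np.load(f'pics/{n}3.npz'));o=(200,110) if n=='t' else (320,110)
    c=cv2.resize(d['pixels'][o[1]:o[1]+120,o[0]:o[0]+130],None,fx=4,fy=4); cv2.imwrite(f'pics/{n}3c.png',cv2.cvtColor(c,cv2.COLOR_RGB2BGR))
a=cv2.imread('pics/s3c.png');b=cv2.imread('pics/t3c.png');cv2.imwrite('pics/c3.png',cv2.resize(np.hstack([a,b]),(800,369)))
E
```

```text
[602.16618746 195.59484799  88.51223534] [-1.79945431e+02 -1.35610371e-01 -8.69581955e+00] [ 0.24947625 -0.23674324 -1.03206148]
[601.96536801 195.59126847  88.21174312] [-1.79955685e+02 -1.12151453e-01 -8.69282517e+00] [-0.43562608  0.31303518 -1.31171931]
[601.75604236 195.56734739  87.89084964] [-1.79965726e+02 -8.60048697e-02 -8.68951553e+00] [ 0.27632423  0.41410286 -0.45322419]
```

View pics/c3.png

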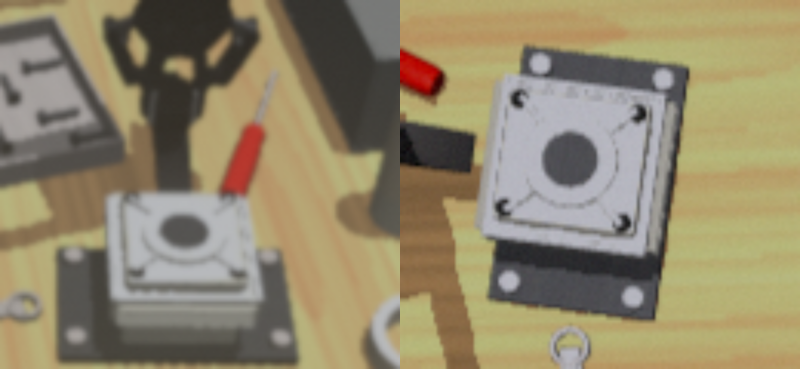

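The wedge tip lines up with the middle of the left seam edge, with the tip at about (472,155) in the right half of the composite and a gap left to the housing. I'll let the arm settle next.

Emit:
send_rows:
  dp:
    - [0,0,0]
    - [0,0,0]
    - [0,0,0]
    - [0,0,0]
  rot:
    - [0,0,0]
    - [0,0,0]
    - [0,0,0]
    - [0,0,0]

```text
time: 7.68
tool_pos: [601.1, 195.4, 86.8]
tcp_rot: [180.0, 0.0, -8.7]
ft_force: [0.3, 0.2, -1.7]
finger_gap: 28.9
```

Emit:
send_rows:
  dp:
    - [-0.6,-4,-0.4]
    - [-1.2,-8,-0.4]
    - [-1.8,-12,-0.4]
    - [-2.4,-16,-0.4]
    - [-3,-20,-0.4]
  rot:
    - [0,0,0]
    - [0,0,0]
    - [0,0,0]
    - [0,0,0]
    - [0,0,0]

```text
time: 8.3
tool_pos: [598.1, 175.1, 86.5]
tcp_rot: [180.0, -0.0, -8.7]
ft_force: [-0.2, 0.8, -0.4]
finger_gap: 29.1
```

Emit:
send_rows:
  dp:
    - [-0.6,-4,0]
    - [-1.2,-8,0]
    - [-1.8,-12,0]
    - [-2.3,-15,0]
    - [-2.3,-15,0]
  rot:
    - [0,0,0]
    - [0,0,0]
    - [0,0,0]
    - [0,0,0]
    - [0,0,0]

```text
time: 8.93
tool_pos: [596.1, 161.7, 86.7]
tcp_rot: [-179.9, -0.0, -8.7]
ft_force: [1.7, 7.3, -2.4]
finger_gap: 28.8
```

```bash
cat >> h.py <<'E'
C=np.array([576.7,36.5]);a=np.radians(-8.75);ex=np.array([np.cos(a),np.sin(a)]);ey=np.array([-np.sin(a),np.cos(a)])
def lift(n,tag):
    d,s=snap(n,tag);W=cloud(d);q=W[...,:2]-C;x=q@ex;y=q@ey
    m=(abs(x)<50)&(abs(y)<55)&(W[...,2]>82)&(W[...,2]<110)
    g=cv2.cvtColor(d['pixels'],cv2.COLOR_RGB2GRAY)
    m&=(g>110)&(np.hypot(x,y)>20)
    m2=m&(abs(x)<32)&(abs(y)<43)
    A=np.c_[np.ones(m2.sum()),x[m2],y[m2]];z=W[m2][:,2]
    for _ in range(3):
        c=np.linalg.lstsq(A,z,rcond=None)[0];k=abs(A@c-z)<3;A=A[k];z=z[k]
    print(tag,len(z),'mid %.2f slope mm/120: y %.2f x %.2f left %.2f right %.2f'%(c[0],c[2]*120,c[1]*120,c[0]+60*c[2],c[0]-60*c[2]))
    return s
E
cat > base.py <<'E'
import h
_s=h.snap
for n,f in [('top','top0'),('side','side0'),('top','t3'),('side','s3')]:
    def fake(a,b,f=f): return dict(h.np.load(f'pics/{f}.npz')),None
    h.snap=fake; h.lift(n,f)
h.snap=_s
E
python3 base.py; python3 - <<'E'
from h import *
lift('side','s4');s=lift('top','t4');print(s['tool_pos'],s['tcp_rot'],s['ft_force'])
E
```

```text
top0 594 mid 89.72 slope mm/120: y 1.04 x 0.43 left 90.24 right 89.20
side0 348 mid 89.15 slope mm/120: y -0.08 x -0.54 left 89.11 right 89.19
t3 605 mid 89.76 slope mm/120: y 1.52 x -0.30 left 90.52 right 89.00
s3 370 mid 88.88 slope mm/120: y 0.53 x -0.01 left 89.15 right 88.61
s4 358 mid 89.92 slope mm/120: y 1.79 x -0.63 left 90.81 right 89.02
t4 623 mid 90.54 slope mm/120: y 2.91 x -0.53 left 92.00 right 89.08
[596.09160378 161.70628127  86.68025529] [-1.79861692e+02 -3.78711377e-02 -8.67194630e+00] [ 1.50013054  6.44414075 -2.14226781]
```

Emit:
send_rows:
  dp:
    - [-0.3,-2,0]
    - [-0.6,-4,0]
    - [-0.6,-4,0]
  rot:
    - [0,0,0]
    - [0,0,0]
    - [0,0,0]

```text
time: 9.4
tool_pos: [595.5, 157.9, 86.7]
tcp_rot: [-179.8, -0.0, -8.7]
ft_force: [1.8, 6.7, -2.8]
finger_gap: 28.6
```

```bash
python3 - <<'E'
from h import *
lift('side','s5');s=lift('top','t5');print(s['tool_pos'],s['tcp_rot'],s['ft_force'],145-(s['tool_pos'][:2]-C)@ey)
E
```

```text
s5 387 mid 90.67 slope mm/120: y 2.15 x 0.79 left 91.75 right 89.60
t5 605 mid 91.11 slope mm/120: y 3.45 x 0.31 left 92.83 right 89.38
[595.47633253 157.85346794  86.67304098] [-1.79852568e+02 -3.47513660e-02 -8.66416253e+00] [ 1.88043257  6.76767721 -1.75461665] 22.20258383827101
```

Emit:
send_rows:
  dp:
    - [1,7,0]
    - [3,20,0]
    - [5.4,36,0]
    - [6.8,45,25]
    - [6.8,45,75]
  rot:
    - [0,0,0]
    - [0,0,0]
    - [0,0,0]
    - [0,0,0]
    - [0,0,0]

```text
time: 10.12
tool_pos: [600.0, 202.7, 159.0]
tcp_rot: [179.9, 0.3, -8.6]
ft_force: [-0.3, -0.3, -0.6]
finger_gap: 28.7
```

Emit:
send_rows:
  dp:
    - [-6,-40,0]
    - [-14.5,-95,0]
    - [-23,-150,0]
    - [-32,-210,0]
    - [-40,-263,0]
  rot:
    - [0,0,0]
    - [0,0,0]
    - [0,0,0]
    - [0,0,0]
    - [0,0,0]

```text
time: 10.75
tool_pos: [562.0, -62.7, 161.7]
tcp_rot: [180.0, -0.0, -8.7]
ft_force: [1.3, 0.3, -0.5]
finger_gap: 29.0
```

Emit:
send_rows:
  dp:
    - [-7,-45,0]
    - [-9.6,-63,0]
    - [-9.6,-63,-40]
    - [-9.6,-63,-70]
    - [-9.6,-63,-75]
  rot:
    - [0,0,0]
    - [0,0,0]
    - [0,0,0]
    - [0,0,0]
    - [0,0,0]

```text
time: 11.38
tool_pos: [550.9, -122.9, 83.8]
tcp_rot: [-179.9, 0.3, -8.6]
ft_force: [-0.4, 0.3, -0.5]
finger_gap: 28.4
```

Emit:
send_rows:
  dp:
    - [0,0,0]
    - [0,0,0]
    - [0,0,0]
    - [0,0,0]
    - [0,0,0]
  rot:
    - [0,0,0]
    - [0,0,0]
    - [0,0,0]
    - [0,0,0]
    - [0,0,0]

```text
time: 12.0
tool_pos: [552.6, -124.7, 86.8]
tcp_rot: [180.0, -0.0, -8.7]
ft_force: [0.4, -0.4, -1.2]
finger_gap: 28.7
```

```bash
python3 - <<'E'
from h import *
s=lift('side','s6');s=lift('top','t6');print(s['tool_pos'],s['tcp_rot'],s['ft_force'],(s['tool_pos'][:2]-C)@ey)
b=s['tool_pos'][:2]-C;print(b@ex)
d,s=snap('wrist','w6')
E
```

```text
s6 124 mid 91.20 slope mm/120: y -0.44 x 2.69 left 90.98 right 91.42
t6 320 mid 94.77 slope mm/120: y -13.76 x -0.21 left 87.88 right 101.65
[ 552.47891879 -124.67070239   86.61395379] [ 1.79997679e+02 -1.18597372e-02 -8.69947829e+00] [-0.13382721  0.20759215 -1.12949553] -162.97951174560822
0.5786485905423788
```

View pics/w6.png

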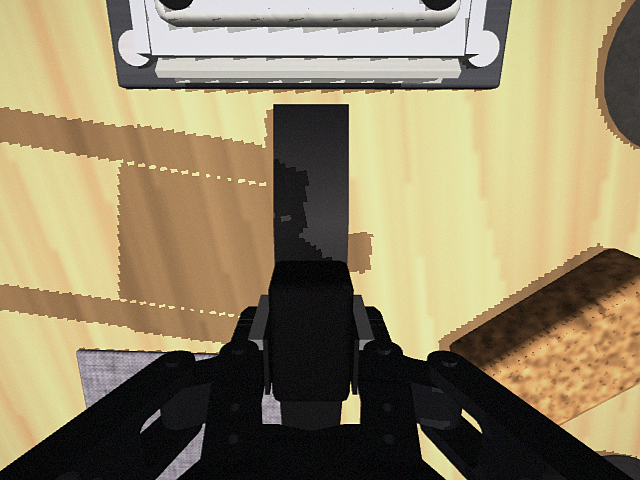

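View pics/s6.png

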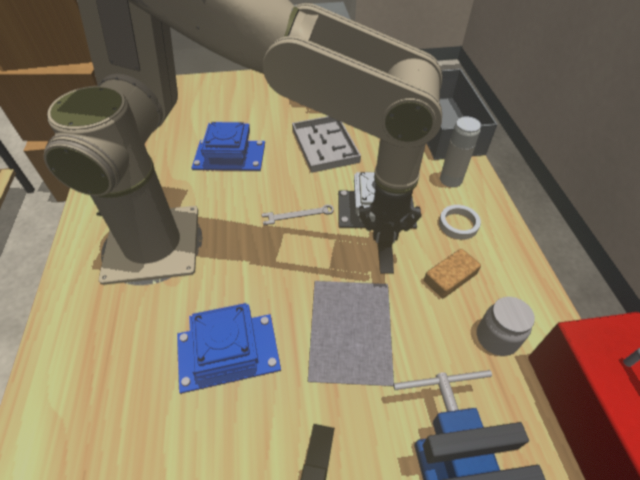

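The wedge tip is still at row 104, so it hasn't slipped in the grip. The housing's right edge shows at rows 55–85, and I'll check its y with this camera.

```bash
python3 - <<'E'
from h import *
d=dict(np.load('pics/w6.npz'));d['world_from_camera']=wT(d['tp'],d['tr'],d['T_tool_cam']);W=cloud(d)
for u in [230,400]:
  for v in range(30,92,3):
    w=W[v,u];print(u,v,'y %.1f z %.1f x %.1f'%((w[:2]-C)@ey,w[2],(w[:2]-C)@ex),d['pixels'][v,u,0])
E
```

```text
230 30 y -54.9 z 73.9 x -27.6 178
230 33 y -55.8 z 73.8 x -27.6 232
230 36 y -56.6 z 73.3 x -27.8 228
230 39 y -57.6 z 73.4 x -27.8 228
230 42 y -58.7 z 74.7 x -27.6 227
230 45 y -59.4 z 73.3 x -28.0 227
230 48 y -60.2 z 72.5 x -28.2 226
230 51 y -61.2 z 72.8 x -28.2 227
230 54 y -62.2 z 72.8 x -28.3 241
230 57 y -62.3 z 67.8 x -29.3 91
230 60 y -63.6 z 69.8 x -29.0 215
230 63 y -64.4 z 68.2 x -29.4 219
230 66 y -65.8 z 70.9 x -28.9 214
230 69 y -66.8 z 71.7 x -28.8 217
230 72 y -67.9 z 72.0 x -28.8 193
230 75 y -68.7 z 70.4 x -29.2 195
230 78 y -67.7 z 53.0 x -32.8 105
230 81 y -68.8 z 52.6 x -33.0 126
230 84 y -65.8 z 10.4 x -41.7 37
230 87 y -67.0 z 8.3 x -42.2 18
230 90 y -67.8 z 0.8 x -43.8 185
400 30 y -54.8 z 73.9 x 31.0 234
400 33 y -55.4 z 72.3 x 31.5 228
400 36 y -56.5 z 73.2 x 31.3 227
400 39 y -57.5 z 73.7 x 31.3 227
400 42 y -58.4 z 73.7 x 31.4 227
400 45 y -59.2 z 72.5 x 31.7 226
400 48 y -60.1 z 72.4 x 31.8 229
400 51 y -61.1 z 73.1 x 31.7 227
400 54 y -62.2 z 73.6 x 31.7 238
400 57 y -62.4 z 69.1 x 32.8 48
400 60 y -63.4 z 69.1 x 32.8 210
400 63 y -64.5 z 69.6 x 32.8 220
400 66 y -65.6 z 70.5 x 32.7 213
400 69 y -67.0 z 73.3 x 32.1 219
400 72 y -67.8 z 72.4 x 32.4 188
400 75 y -68.6 z 70.9 x 32.8 193
400 78 y -67.6 z 53.3 x 36.9 126
400 81 y -68.7 z 53.3 x 37.0 222
400 84 y -65.7 z 11.1 x 46.6 21
400 87 y -66.9 z 9.3 x 47.1 35
400 90 y -67.6 z 0.8 x 49.2 249
```

Emit:
send_rows:
  dp:
    - [0.9,6,-0.3]
    - [1.8,12,-0.3]
    - [2.6,17,-0.3]
    - [3.3,21,-0.3]
    - [3.9,25,-0.3]
  rot:
    - [0,0,0]
    - [0,0,0]
    - [0,0,0]
    - [0,0,0]
    - [0,0,0]

```text
time: 12.78
tool_pos: [556.3, -100.3, 86.2]
tcp_rot: [179.9, -0.0, -8.7]
ft_force: [-2.7, -9.2, 0.2]
finger_gap: 28.7
```

Emit:
send_rows:
  dp:
    - [0.6,4,0]
    - [1.2,8,0]
    - [1.8,12,0]
    - [2.3,15,0]
    - [2.3,15,0]
  rot:
    - [0,0,0]
    - [0,0,0]
    - [0,0,0]
    - [0,0,0]
    - [0,0,0]

```text
time: 13.4
tool_pos: [558.6, -85.9, 86.2]
tcp_rot: [179.9, -0.0, -8.7]
ft_force: [-0.6, -6.7, -2.0]
finger_gap: 29.0
```

Emit:
send_rows:
  dp:
    - [0.6,4,0]
    - [1.2,8,0]
    - [1.8,11.5,0]
    - [1.8,11.5,0]
  rot:
    - [0,0,0]
    - [0,0,0]
    - [0,0,0]
    - [0,0,0]

```text
time: 13.9
tool_pos: [560.4, -74.3, 86.2]
tcp_rot: [179.9, -0.0, -8.7]
ft_force: [-1.6, -6.1, -1.6]
finger_gap: 28.8
```

```bash
sed -i 's/576.7,36.5/576.6,35.3/' h.py; python3 - <<'E'
from h import *
d,s=snap('wrist','w7');print(s['tool_pos'],s['ft_force'],145+(s['tool_pos'][:2]-C)@ey)
snap('side','s7')
E
```

```text
[560.35283354 -74.2550841   86.15042859] [-1.59266099 -6.0844619  -1.58803426] 34.24839762690836
```

View pics/w7.png

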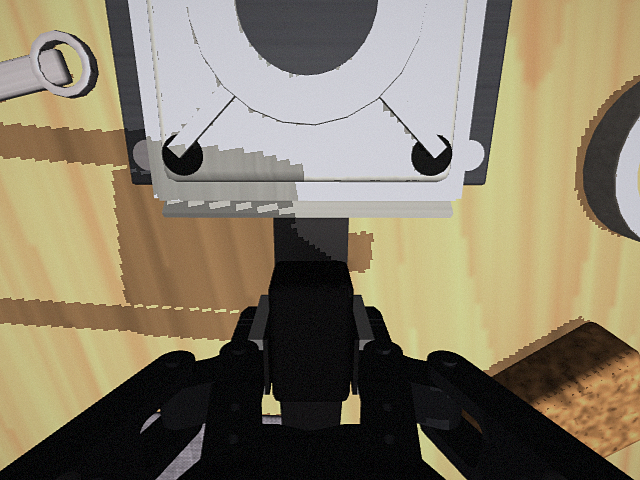

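The wrist view shows the wedge well into the right seam, with the cover lip at row 215.

```bash
python3 - <<'E'
from h import *
d=dict(np.load('pics/w7.npz'));d['world_from_camera']=wT(d['tp'],d['tr'],d['T_tool_cam']);W=cloud(d)
q=W[...,:2]-C;x=q@ex;y=q@ey
m=(abs(x)<40)&(y>-45)&(y<20)&(W[...,2]>82)&(d['pixels'][...,0]>140)
A=np.c_[np.ones(m.sum()),x[m],y[m]];z=W[m][:,2]
for _ in range(4):
    c=np.linalg.lstsq(A,z,rcond=None)[0];k=abs(A@c-z)<2.5;A=A[k];z=z[k]
print(len(z),c[0],'left',c[0]+60*c[2],'right',c[0]-60*c[2], c[1]*120)
# flange
for v in range(176,222,4): w=W[v,400];print(v,'y %.1f z %.1f'%((w[:2]-C)@ey,w[2]))
E
```

```text
26008 98.51103462456584 left 103.31029308010332 right 93.71177616902835 -0.39542604378017654
176 y -49.8 z 94.5
180 y -51.3 z 93.1
184 y -54.3 z 82.0
188 y -55.9 z 81.5
192 y -57.3 z 82.0
196 y nan z nan
200 y -60.3 z 81.7
204 y -62.7 z 77.8
208 y -63.8 z 79.6
212 y -65.1 z 80.6
216 y -67.0 z 79.4
220 y -88.8 z 0.9
```

```bash
python3 - <<'E'
from h import *
d=dict(np.load('pics/w7.npz'));d['world_from_camera']=wT(d['tp'],d['tr'],d['T_tool_cam']);W=cloud(d)
q=W[...,:2]-C;x=q@ex;y=q@ey
for v in range(2,184,12):
  print(v,[( '%.1f %.1f'%(y[v,u],W[v,u,2])) for u in (180,200,310,400,440)],d['depth'][v,310])
E
```

```text
2 ['-0.2 94.4', '-1.1 97.4', '-0.8 96.6', '-1.0 97.5', '-0.3 95.0'] 102.70415
14 ['-2.9 93.1', '-3.9 96.9', '-4.0 97.7', '-4.1 98.2', '-2.6 92.4'] 102.597145
26 ['-6.0 93.2', '-7.1 97.7', '-7.3 99.2', '-6.9 97.5', '-5.9 93.0'] 102.23079
38 ['-9.3 93.9', '-10.4 99.1', '-10.0 97.6', '-9.8 96.5', '-9.2 93.7'] 104.53328
50 ['-12.5 93.7', '-13.4 98.6', '-13.1 97.6', '-13.1 97.5', '-12.4 94.0'] 105.54981
62 ['-15.9 95.0', '-15.9 94.5', '-16.4 98.4', '-16.4 98.9', '-15.5 93.0'] 105.743805
74 ['-19.2 94.4', '-19.1 93.7', '-19.7 99.0', '-19.0 94.1', '-19.0 93.9'] 106.2163
86 ['-22.6 95.1', '-22.5 94.5', '-22.8 97.8', '-22.4 94.5', '-22.4 94.5'] 108.35346
98 ['-25.9 94.2', '-25.9 94.2', '-26.2 99.3', '-26.0 97.1', '-25.7 93.3'] 107.95882
110 ['-29.4 94.2', '-29.5 97.5', '-29.5 98.1', '-29.4 97.2', '-29.3 94.1'] 110.12611
122 ['-33.0 94.7', '-33.0 97.1', '-32.9 97.7', '-32.9 95.0', '-32.9 95.3'] 111.59594
134 ['-36.6 97.1', '-36.6 96.0', '-36.6 94.5', '-36.5 96.3', '-36.5 93.9'] 115.72789
146 ['-40.1 98.7', '-40.3 94.3', '-40.2 95.2', '-40.2 94.2', '-40.0 98.1'] 116.18072
158 ['-43.9 96.3', '-44.0 95.1', '-44.1 93.7', '-43.9 94.7', '-43.8 95.7'] 118.82227
170 ['-47.7 96.6', '-47.8 95.5', '-47.8 94.8', '-47.8 94.5', '-47.6 96.0'] 118.92506
182 ['-54.0 80.4', '-53.6 83.1', '-53.5 82.8', '-53.7 81.4', '-53.7 81.4'] 132.04053
```

```bash
python3 - <<'E'
from h import *
d=dict(np.load('pics/s7.npz'))
c=cv2.resize(d['pixels'][150:250,320:430],None,fx=7,fy=6); cv2.imwrite('pics/s7c.png',cv2.cvtColor(c,cv2.COLOR_RGB2BGR))
E
```

```text
(no output)
```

View pics/s7c.png

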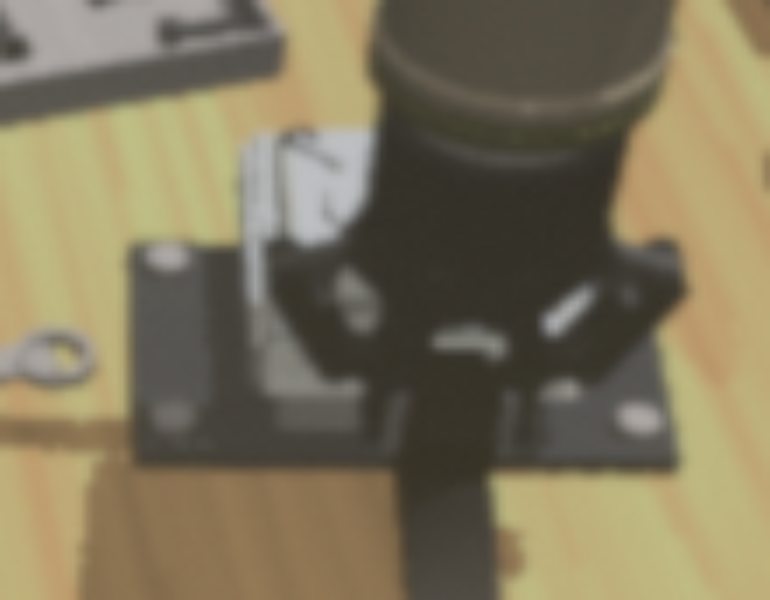

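Emit:
send_rows:
  dp:
    - [-1,-7,0]
    - [-3.2,-21,0]
    - [-5.6,-38,0]
    - [-8.3,-54.5,5]
    - [-8.3,-54.5,55]
  rot:
    - [0,0,0]
    - [0,0,0]
    - [0,0,0]
    - [0,0,0]
    - [0,0,0]

```text
time: 14.62
tool_pos: [548.7, -128.8, 137.7]
tcp_rot: [-179.9, 0.5, -8.8]
ft_force: [0.7, -0.1, -0.2]
finger_gap: 28.9
```

Emit:
send_rows:
  dp:
    - [0,0,25]
    - [8,50,25]
    - [16,105,25]
    - [25,165,25]
    - [34,225,25]
  rot:
    - [0,0,0]
    - [0,0,0]
    - [0,0,0]
    - [0,0,0]
    - [0,0,0]

```text
time: 15.25
tool_pos: [586.7, 98.1, 166.9]
tcp_rot: [-180.0, -0.1, -8.8]
ft_force: [1.9, 0.2, -1.3]
finger_gap: 29.4
```

Emit:
send_rows:
  dp:
    - [8,55,0]
    - [14.7,96,0]
    - [14.7,96,-40]
    - [14.7,96,-70]
    - [14.7,96,-80]
  rot:
    - [0,0,0]
    - [0,0,0]
    - [0,0,0]
    - [0,0,0]
    - [0,0,0]

```text
time: 15.88
tool_pos: [599.5, 192.3, 83.8]
tcp_rot: [179.9, 0.2, -8.7]
ft_force: [-0.1, 0.9, -1.5]
finger_gap: 28.6
```

Emit:
send_rows:
  dp:
    - [0,0,0]
    - [0,0,0]
    - [0,0,0]
    - [0,0,0]
    - [0,0,0]
  rot:
    - [0,0,0]
    - [0,0,0]
    - [0,0,0]
    - [0,0,0]
    - [0,0,0]

```text
time: 16.5
tool_pos: [601.0, 193.5, 86.5]
tcp_rot: [-180.0, -0.0, -8.7]
ft_force: [0.2, -0.5, -1.1]
finger_gap: 28.5
```

```bash
python3 base.py; python3 - <<'E'
from h import *
s=lift('side','s8');s=lift('top','t8');print(s['tool_pos'],s['tcp_rot'],s['ft_force'],(s['tool_pos'][:2]-C)@ey,(s['tool_pos'][:2]-C)@ex)
E
```

```text
top0 585 mid 89.69 slope mm/120: y 2.31 x 0.61 left 90.84 right 88.54
side0 338 mid 89.32 slope mm/120: y 1.83 x -0.40 left 90.24 right 88.40
t3 610 mid 89.77 slope mm/120: y 2.74 x -0.41 left 91.14 right 88.40
s3 363 mid 88.99 slope mm/120: y 1.89 x -0.33 left 89.93 right 88.04
s8 350 mid 94.86 slope mm/120: y -1.60 x 0.22 left 94.06 right 95.67
t8 576 mid 95.31 slope mm/120: y -1.65 x 1.25 left 94.48 right 96.13
[600.91427086 193.44828429  86.36654203] [-1.79996089e+02 -1.49021472e-02 -8.68823287e+00] [-0.07302588  0.16691508 -1.27439408] 160.00644635618642 -0.026763049247094273
```

Emit:
send_rows:
  dp:
    - [-0.9,-6,0]
    - [-1.8,-12,0]
    - [-2.7,-18,0]
    - [-3.6,-24,0]
    - [-4.4,-29,0]
  rot:
    - [0,0,0]
    - [0,0,0]
    - [0,0,0]
    - [0,0,0]
    - [0,0,0]

```text
time: 17.23
tool_pos: [596.4, 163.8, 86.2]
tcp_rot: [180.0, -0.0, -8.7]
ft_force: [-0.8, 0.3, 0.3]
finger_gap: 28.6
```

Emit:
send_rows:
  dp:
    - [-0.7,-5,0]
    - [-1.5,-10,0]
    - [-2.1,-14,0]
    - [-2.7,-18,0]
    - [-3.3,-21.5,0]
  rot:
    - [0,0,0]
    - [0,0,0]
    - [0,0,0]
    - [0,0,0]
    - [0,0,0]

```text
time: 17.85
tool_pos: [593.5, 144.5, 86.6]
tcp_rot: [-179.8, -0.1, -8.7]
ft_force: [1.5, 9.1, -1.1]
finger_gap: 28.7
```

Emit:
send_rows:
  dp:
    - [0,0,0]
    - [0,0,0]
  rot:
    - [0,0,0]
    - [0,0,0]

```text
time: 18.1
tool_pos: [593.4, 144.1, 86.5]
tcp_rot: [-179.9, -0.0, -8.7]
ft_force: [1.7, 5.9, -1.7]
finger_gap: 29.3
```

```bash
python3 - <<'E'
from h import *
s=lift('side','s9');s=lift('top','t9');print(s['tool_pos'],s['tcp_rot'],s['ft_force'],145-(s['tool_pos'][:2]-C)@ey)
E
```

```text
s9 366 mid 97.33 slope mm/120: y 1.98 x -0.40 left 98.33 right 96.34
t9 621 mid 97.38 slope mm/120: y 1.00 x -0.23 left 97.88 right 96.88
[593.42780323 144.08441965  86.42656841] [-1.79880405e+02 -4.09448009e-02 -8.66442627e+00] [ 0.76173591  5.70749607 -0.8152406 ] 34.92176426917584
```

Emit:
send_rows:
  dp:
    - [-0.4,-2.5,0]
    - [-0.4,-2.5,0]
  rot:
    - [0,0,0]
    - [0,0,0]

```text
time: 18.45
tool_pos: [593.0, 141.8, 86.5]
tcp_rot: [-179.9, -0.0, -8.7]
ft_force: [1.3, 7.5, -0.6]
finger_gap: 28.8
```

Emit:
send_rows:
  dp:
    - [1,7,0]
    - [3.2,21,0]
    - [5.6,38,0]
    - [8.5,58,2]
    - [8.5,58,50]
  rot:
    - [0,0,0]
    - [0,0,0]
    - [0,0,0]
    - [0,0,0]
    - [0,0,0]

```text
time: 19.08
tool_pos: [597.8, 200.3, 131.5]
tcp_rot: [179.8, 0.5, -8.6]
ft_force: [0.5, -0.4, -1.9]
finger_gap: 29.2
```

Emit:
send_rows:
  dp:
    - [0,0,30]
    - [0,0,30]
    - [0,0,30]
  rot:
    - [0,0,0]
    - [0,0,0]
    - [0,0,0]

```text
time: 19.45
tool_pos: [600.7, 199.0, 164.9]
tcp_rot: [180.0, 0.1, -8.7]
ft_force: [-0.6, -1.2, -1.6]
finger_gap: 28.8
```

```bash
python3 - <<'E'
from h import *
for i in range(2): lift('side',f's1{i}');s=lift('top',f't1{i}')
print(s['tool_pos'],s['tcp_rot'],s['ft_force'])
# plate-normalised rise: per-pixel patches in left/right thirds, before/after
for a,bs in [('top0',['t10','t11']),('side0',['s10','s11'])]:
    for lab,sg in [('L',1),('R',-1)]:
        out=[]
        for n in [a]+bs:
            d=dict(np.load(f'pics/{n}.npz'));W=cloud(d);q=W[...,:2]-C;x=q@ex;y=sg*(q@ey)
            m=(abs(x)<30)&(y>26)&(y<42)&(W[...,2]>82); out.append(np.median(W[m][:,2]))
        print(a,lab,np.round(out,2))
d=dict(np.load('pics/s11.npz'));c=cv2.resize(d['pixels'][150:250,320:430],None,fx=7,fy=6); cv2.imwrite('pics/s11c.png',cv2.cvtColor(c,cv2.COLOR_RGB2BGR))
E
```

```text
s10 377 mid 97.39 slope mm/120: y 1.28 x -0.61 left 98.03 right 96.75
t10 626 mid 97.83 slope mm/120: y 1.69 x 0.73 left 98.67 right 96.98
s11 372 mid 97.26 slope mm/120: y 1.50 x 0.13 left 98.01 right 96.52
t11 625 mid 97.92 slope mm/120: y 1.54 x 0.38 left 98.69 right 97.15
[600.10097982 198.34983151 163.95034675] [ 1.79927584e+02  1.79859812e-01 -8.68678358e+00] [-0.35449226  0.11474754 -0.64718525]
top0 L [88.65 96.71 96.68]
top0 R [87.35 95.96 96.02]
side0 L [87.64 95.78 95.62]
side0 R [86.89 95.49 95.65]
```

View pics/s11c.png

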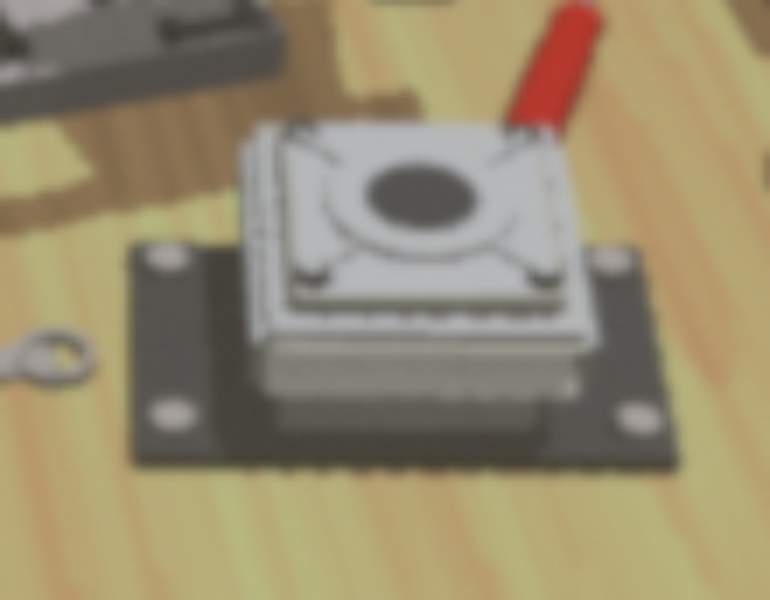

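Emit:
send_rows:
  dp:
    - [-13,-40,0]
    - [-30,-95,0]
    - [-47,-150,0]
    - [-64,-205,0]
    - [-81,-260,0]
  rot:
    - [0,0,0]
    - [0,0,0]
    - [0,0,0]
    - [0,0,0]
    - [0,0,0]

```text
time: 20.27
tool_pos: [519.1, -63.1, 165.4]
tcp_rot: [-180.0, 0.1, -8.7]
ft_force: [-0.3, 0.2, -1.7]
finger_gap: 29.0
```

Emit:
send_rows:
  dp:
    - [-17,-55,0]
    - [-34,-110,0]
    - [-51,-165,0]
    - [-68,-215,0]
    - [-74.5,-239,0]
  rot:
    - [0,0,0]
    - [0,0,0]
    - [0,0,0]
    - [0,0,0]
    - [0,0,0]

```text
time: 20.9
tool_pos: [444.1, -303.0, 165.4]
tcp_rot: [-180.0, 0.1, -8.9]
ft_force: [0.3, -0.3, -0.2]
finger_gap: 28.9
```

Emit:
send_rows:
  dp:
    - [0,0,-30]
    - [0,0,-65]
    - [0,0,-95]
    - [0,0,-115]
    - [0,0,-115]
  rot:
    - [0,0,0]
    - [0,0,0]
    - [0,0,0]
    - [0,0,0]
    - [0,0,0]

```text
time: 21.52
tool_pos: [443.9, -299.2, 48.5]
tcp_rot: [-179.8, 0.3, -8.7]
ft_force: [-0.7, 0.1, -0.6]
finger_gap: 28.7
```

Emit:
send_rows:
  dp:
    - [0,0,0]
    - [0,0,0]
    - [0,0,0]
    - [0,0,0]
    - [0,0,0]
  rot:
    - [0,0,0]
    - [0,0,0]
    - [0,0,0]
    - [0,0,0]
    - [0,0,0]

```text
time: 22.15
tool_pos: [445.8, -300.7, 51.4]
tcp_rot: [180.0, -0.0, -8.7]
ft_force: [0.3, -0.2, -0.3]
finger_gap: 29.0
```

Emit:
send_rows:
  dp:
    - [0,0,-6]
    - [0,0,-12]
    - [0,0,-16]
    - [0,0,-18.5]
    - [0,0,-19.8]
  rot:
    - [0,0,0]
    - [0,0,0]
    - [0,0,0]
    - [0,0,0]
    - [0,0,0]

```text
time: 22.78
tool_pos: [445.6, -300.5, 32.0]
tcp_rot: [-180.0, 0.0, -8.7]
ft_force: [-8.2, 6.7, 18.8]
finger_gap: 28.7
```

Emit:
send_rows:
  dp:
    - [0,0,0]
    - [0,0,0]
    - [0,0,0]
    - [0,0,0]
  rot:
    - [0,0,0]
    - [0,0,0]
    - [0,0,0]
    - [0,0,0]

```text
time: 23.28
tool_pos: [446.0, -300.7, 32.1]
tcp_rot: [180.0, -0.0, -8.7]
ft_force: [-2.3, 2.5, 6.0]
finger_gap: 28.6
```

Contact with the mat at 6 N. Releasing.

Emit:
send_rows:
  dp:
    - [0,0,0]
    - [0,0,0]
    - [0,0,0]
    - [0,0,0]
    - [0,0,0]
  rot:
    - [0,0,0]
    - [0,0,0]
    - [0,0,0]
    - [0,0,0]
    - [0,0,0]
  jaw: 85

```text
time: 23.9
tool_pos: [445.7, -300.6, 31.3]
tcp_rot: [-180.0, 0.0, -8.7]
ft_force: [0.4, -0.3, 0.5]
finger_gap: 85.1
```

Emit:
send_rows:
  dp:
    - [0,0,10]
    - [0,0,40]
    - [0,0,80]
    - [0,0,130]
    - [0,0,180]
  rot:
    - [0,0,0]
    - [0,0,0]
    - [0,0,0]
    - [0,0,0]
    - [0,0,0]

```text
time: 24.52
tool_pos: [445.6, -300.5, 213.6]
tcp_rot: [180.0, -0.0, -8.7]
ft_force: [0.3, 0.2, -0.2]
finger_gap: 85.3
```

Emit:
send_rows:
  dp:
    - [-10,50,20]
    - [-20,100,20]
    - [-30,150,20]
    - [-30,150,20]
    - [-30,150,20]
  rot:
    - [0,0,0]
    - [0,0,0]
    - [0,0,0]
    - [0,0,0]
    - [0,0,0]

```text
time: 25.15
tool_pos: [416.0, -150.8, 232.2]
tcp_rot: [180.0, -0.1, -8.6]
ft_force: [0.7, 0.4, 0.3]
finger_gap: 85.3
```

```bash
python3 - <<'E'
from h import *
lift('top','t12');s=lift('side','s12');print(s['tool_pos'],s['finger_gap'],s['ft_force'])
for n in ['s12','t12']:
    d=dict(np.load(f'pics/{n}.npz'));W=cloud(d)
    m=(np.hypot(W[...,0]-446,W[...,1]+300)<100)&(d['pixels'].max(-1)<55)&(W[...,2]<60)
    nl,l,st,ce=cv2.connectedComponentsWithStats(m.astype(np.uint8))
    for i in range(1,nl):
        if st[i,4]>100: print(n,rect(W,l==i),np.percentile(W[l==i][:,2],[2,98]))
E
```

```text
t12 637 mid 97.75 slope mm/120: y 1.06 x -0.26 left 98.28 right 97.22
s12 331 mid 97.75 slope mm/120: y 2.50 x -1.73 left 99.00 right 96.50
[ 415.98316066 -151.20593914  231.92495295] 85.05119620771823 [ 0.32270501 -0.75443342 -0.63329732]
t12 ((437.48638916015625, -345.1424865722656), (74.86642456054688, 29.99103355407715), 81.3294448852539) [ 3.57131076 48.602832  ]
```

View pics/s12.png

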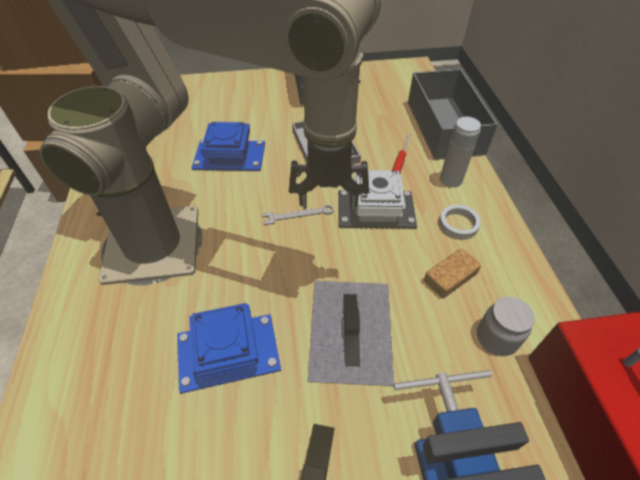

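The side view shows the wedge flat on the mat around (351,330), the gripper open and clear, and the cover still raised and level. Handing in.

```bash
python3 -c "
from h import *
print(job.hand_in())"
```

```text
the job is handed in; nothing more can be done
None
```

The cover is off its seat on both sides by my measurements, and the wedge is back flat on the grey mat with the gripper open and clear. I handed the job in at about 25 s; it reports no verdict.

- **Pushes:** I pushed the wedge level into the left seam to about 21 mm past the edge, then the right to about 34 mm, then the left again to about 37 mm. Contact forces in the seam stayed under 10 N.
- **Cover height:** By the 0.31 d − 1.5 mm rule the sides stand at about 10 mm (left) and 9 mm (right). Depth pictures show rises from the starting heights of about 8 mm (left) and 8.7 mm (right). The left side appeared to start about 2 mm raised, which makes the two agree.
- **Tilt:** By the rule, one side was never more than about 5 mm ahead of the other.
- **Setting down:** The wedge touched the mat with a brief 19 N on the wrist, then settled at 6 N before I released it.

**Disagreements:**
- The top and side cameras differed by up to 4 mm on the housing's y position. I corrected it by about 1 mm using the wrist camera.
- The depth readings carry about 0.5 mm of noise.
- My last colour-mask check found only half of the wedge in the top picture and none in the side one. That the wedge lies flat rests on the side picture and the contact height, which matched the original grasp.

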